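Tip the doming block onto its dock and pin it

ROBOT

A 6-joint arm with a two-finger parallel gripper is mounted at the origin on the work surface. World frame = base frame: x ahead of the robot, y to its left, z up, the work surface at z = 0. Lengths are in mm, angles in rad, forces in N, time in s.
With the tool pointing down it reaches from about 350 to 775 mm from the base axis. Payload 5.5 kg.
Tool frame: the origin (TCP) lies on the front face of the gripper's body, between the roots of the fingers; the fingertips stand 73 mm ahead of it and the grasp point (between the pads) lies env.hold_point_z ahead of it (env.hold_point_z is the distance from the TCP to the grasp point, in mm); z points along the fingers, y is the line along which they close (so a half turn about z gives the same grasp; the last joint's range is limited). The gripper opens to 85 mm and grips with 20 to 120 N. Pads are 22 mm wide; open, the fingers measure 114 mm over their backs; the gripper's body (76 mm by 85 mm) begins 54 mm behind the grasp point. The pads swing forward as they close: fully open they stand 13 mm farther back than shut.
Start: joints at [1.037, 0.313, 0.046, 1.304, 0, 1.431], TCP at [220.652, 531.015, 303.923] pointing down, gripper open.
Joint ranges: [-2.76, 2.76], [-0.86, 1.69], [-1.03, 1.26], [-2.2, 2.34], [-1.47, 1.5], [-3.14, 3.14]. Speed limits (rad/s): [2.57, 2.57, 3.14, 3.14, 3.14, 3.14].

INTERFACE

Orientations are given as a unit quaternion [w, x, y, z].
In Python, from plant import monitor, eyes, env gives the robot as it stands.
- The arm moves only by the shell command python3 -m inch 'ROWS' [FORCE]. ROWS is a JSON object of lists of equal length, an entry for each row: "dp": the shift along the tool's x, y, z scaled (see below), a list of three; "delta_rot": the turn, a rotation vector about the tool's x, y, z scaled (see below), a list of three; "gripper": the opening, from -1 (shut) to 1 (fully open). A call has 1 to 8 rows; each row is the pose to reach, as a shift and turn from the pose commanded when the call began, along the tool's axes at that moment; what a row does not reach only later rows make up. The controller multiplies each number of a shift by 10 cm and each number of a turn by 0.5 rad. A row lasts 1/10 s, in which the tool goes at most 50 mm and 8.59 degrees, less where a joint would pass 70% of its speed; a pose out of reach is approached as far as the arm can. A call with a number of a shift or a turn outside -1 to 1 is refused whole. A call with a gripper value outside its range is refused whole. The fingers move at their own pace and stop on an object; FORCE is the grip in N (left out, the last holds). Time passes only in rows, so rows that repeat a pose let the fingers close. It gives the time, the measured TCP pose, the force, the opening and the grip force at its end, in the units of the state.
- monitor.state(): the state, without advancing time (a new reading comes with each control period).
- eyes.snapshot(name): name is "scene" or "side" or "wrist"; returns the picture (400x640x3 uint8, red, green, blue); there is no depth.
- eyes.calibration(name): a dict with "K" (3x3 intrinsics, pixels), "R" (3x3) and "t" (3): a world point X has camera coordinates R X + t; the wrist camera has in their place "T_tool_cam" (4x4, takes a point from camera to tool coordinates, whose origin is the TCP and whose axes are the flange's). Camera axes: x right, y down, z forward; pixel columns grow to the right and rows downward; lengths in mm; the calibration is good to about 2 mm. A picture is of the moment at which its call begins: read the wrist's pose just before it. calibration takes no time and is no camera call.
- env.hand_in(): hands the job in; it is judged then, once.
The state is a dict: "time_s": time; "joint_pos": joint angles; "qd": joint speeds; "joint_torque": joint torques, N m; "ee_pos": TCP position; "eef_rot": TCP orientation; "force": force on the tool from outside, world axes, zero at the start; "moment": the same for the moment, N m; "finger_gap": finger opening in mm; "grasp_force": force on a finger pad.
Only numpy, scipy, OpenCV 4.12 (cv2) and the standard library are available. Lean on these libraries where they do the work, as an engineer would, in place of code of your own. Each camera call takes 0.05 s, during which the arm holds its last target. There are 200 camera calls.

TASK

Turn the wooden doming block onto its next face: push it against the near edge of the steel dock plate and tip it forward so that it lies on the plate with its brass eye pointing into the blue fork; do not lift it up. Then slide it fully home so that the eye sits in the fork, and push the red-headed pin down through the fork and the eye until its head rests on the fork. Let go of everything and leave the jar, the hammer and the red tray where they are.

Things in the scene. Friction and masses are not known exactly. Their poses are not given: they have to be found in the camera images.
- dock: Fixed steel dock plate, 170 (its x) x 160 (y) x 10 mm thick, flat on the bench, carrying two low rails and a blue fork. Origin: middle of its near edge (facing the robot) at bench height; x points from that edge over the plate, away from the robot, y left, z up. The block starts on the bench before that edge. From x = 0 to 72 the plate is clear.
- dock_edge (a point): Middle of the plate's near upper edge, in the dock's frame (0, 0, 10) mm: the fence. Pushed low, the block slides up to it; pushed near its top (3 to 5 N) it then turns about this edge, which runs along the dock's y, passes its balance after about 53 degrees and falls gently forward by itself onto the plate.
- dock_rails (a point): Middle between the mouths of the two dark rails, in the dock's frame (92, 0, 22) mm, level with their tops. The rails stand 12 mm above the plate and flank the end of the slide: inner faces 96 mm apart from x = 92 to 152, flared to about 115 mm at x = 73. A block more than 3 mm off the centre line can jam on the flares: steer or nudge it onto the line first.
- dock_fork (a point): On the vertical axis of the fork's holes, midway between its jaws: in the dock's frame (132, 0, 50) mm. Two level blue jaws 60 mm wide, 8 mm thick (z = 33 to 41 and 59 to 67), from front faces at x = 112 to a web at x = 154, each with a 16 mm vertical hole here. The block is home when its leading face meets the jaws' front faces.
- block: Loose beech doming block, 80 (x) x 90 (y) x 80 (z) mm, about 0.42 kg (varies), dark round hollows on its faces; too large to grasp. Origin: centre of its underside as it starts; z up through the brass eye, x towards the plate's edge. It starts 20 to 45 mm short of the edge, within 6 mm of the dock's centre line and 0.13 rad of square to it.
- block_eye (a point): Centre of the 16 mm hole in the block's brass eye, in the block's frame (0, 0, 100) mm; the hole runs along the block's x. The eye is a plate 12 mm thick (x) and 30 mm wide (y), standing 34 mm up from the middle of the block's top. When the block is home it coincides with dock_fork.
- block_mid (a point): Block's centre, (0, 0, 40) mm in its frame; 40 mm above the bench at the start, 50 when tipped. Tipped, the block's x points straight down, its z and eye along the dock's x; some 10 to 18 mm of it overhang the edge, its upper side is 90 mm above the bench, and 42 to 50 mm are left to slide.
- pin: Loose pin, 45 g: steel shank 10 mm in diameter, 44 mm long with a tapered tip, under a red cylindrical head 22 mm in diameter and 26 mm tall (70 mm in all). Origin: centre of the tip's end; z up along the pin to the head. It starts upright in its stand, its head resting on the stand's top (head from 50 to 76 mm above the bench).
- pin_seat (a point): Centre of the underside of the pin's head, 44 mm above the pin's origin along its z. Seated, it lies on top of the fork's upper jaw, 67 mm above the bench.
- stand: Fixed dark wooden block 60 x 60 x 50 mm with a 14 mm hole 46 mm deep in its top, in which the pin starts. Origin: centre of its underside, z up.
- jar: Bystander: loose amber glass jar with a black cap, 60 mm in diameter, 75 mm tall. Origin: centre of its underside.
- hammer: Bystander: loose hammer lying flat to the right of the dock, about 240 mm long along its x, handle to -x. Origin near its middle, on the bench.
- tray: Bystander: loose red parts tray, 100 x 140 x 30 mm, four compartments. Origin: centre of its underside.
There are look-alikes about, which are no part of the job. Leave any white look-alike of the pin alone. Several things look just like the dock: the one meant starts farthest to the robot's right.

How it is judged:
By the outcome, as a careful person would: the job done as asked, in the order asked, and still so for the second after the job is handed in, with the robot touching nothing.
It also fails if it takes over 72 s, if anything falls off the work surface, if the arm or the gripper's body presses on something with over 40 N, if the wrist force passes 120 N, or if a joint passes its speed limit or range.

## Working session

There is one attempt and no reset: what is moved stays moved. The work goes in short steps, Python scripts to look and compute and a shell command to move; the robot and the scene stay as the last step left them, time stands still between calls to the robot, and variables do not carry over. Pictures are saved under pics/ and viewed, at most 10 in all, crops included, and the job is handed in when it is done.

```bash
ls; mkdir -p pics
python3 - <<'E'
from plant import monitor, eyes, env
import cv2,numpy as np
s=monitor.state();print(s['time_s'],s['ee_pos'],s['eef_rot'],s['force'],env.hold_point_z)
for n in("scene","side"):
    cv2.imwrite(f'pics/{n}0.png',eyes.snapshot(n)[:,:,::-1])
    c=eyes.calibration(n);print(n,c)
print(eyes.calibration("wrist"))
E
```

```text
pics
0.0 [220.43834248 530.66114273 303.00222389] [-3.00346747e-04  1.95633469e-01  9.80676653e-01 -8.70453153e-04] [-0.42942417  0.02906882 -0.21608532] 53.900000000000006
scene {'K': array([[454.18055264,   0.        , 321.41299283],
       [  0.        , 454.18055264, 193.58833799],
       [  0.        ,   0.        ,   1.        ]]), 'R': array([[-0.89368384,  0.44869067,  0.00242461],
       [ 0.2959411 ,  0.59348792, -0.74845905],
       [-0.33726557, -0.66816822, -0.66317657]]), 't': array([ 403.50327619,  -42.13517001, 1337.1658612 ])}
side {'K': array([[494.99906218,   0.        , 317.53620507],
       [  0.        , 494.99906218, 203.95750322],
       [  0.        ,   0.        ,   1.        ]]), 'R': array([[ 0.98969149, -0.14132584,  0.02318951],
       [-0.0806641 , -0.68386695, -0.72513399],
       [ 0.11833871,  0.71578838, -0.68821722]]), 't': array([-438.65367602,   85.71646588, 1292.93086968])}
{'K': array([[321.82279707,   0.        , 317.28852998],
       [  0.        , 321.82279707, 197.02001144],
       [  0.        ,   0.        ,   1.        ]]), 'T_tool_cam': array([[-7.41498229e-04, -9.60883798e-01, -2.76950856e-01,
         6.87039317e+01],
       [ 9.99999717e-01, -7.47806681e-04, -8.28403101e-05,
         8.93988622e-01],
       [-1.27505789e-04, -2.76950839e-01,  9.60884081e-01,
        -7.02850984e+01],
       [ 0.00000000e+00,  0.00000000e+00,  0.00000000e+00,
         1.00000000e+00]])}
```

View pics/scene0.png

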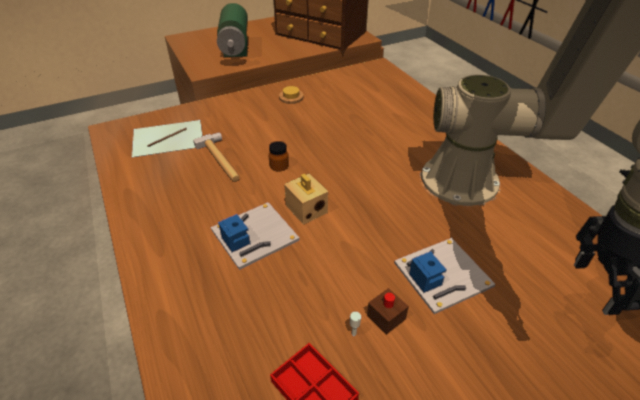

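View pics/side0.png

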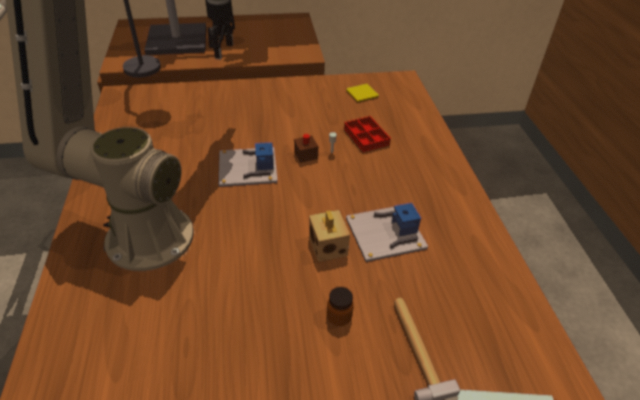

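```bash
cat > h.py <<'E'
import numpy as np,cv2,json
from plant import monitor,eyes,env
from scipy.spatial.transform import Rotation as Ro
def ray(c,uv,z,T=None):
    "pixel -> world point on plane z; T = (R_world_cam, origin) for the wrist"
    d=np.linalg.inv(c['K'])@[uv[0],uv[1],1.]
    if T is None: o=-c['R'].T@c['t']; d=c['R'].T@d
    else: o=T[1]; d=T[0]@d
    return o+d*(z-o[2])/d[2]
def tool():
    s=monitor.state();q=s['eef_rot'];return Ro.from_quat([q[1],q[2],q[3],q[0]]).as_matrix(),np.array(s['ee_pos'])
def wcam():
    R,p=tool();T=eyes.calibration('wrist')['T_tool_cam'];return R@T[:3,:3],p+R@T[:3,3]
def proj(c,X,T=None):
    X=np.asarray(X,float);x=(c['R']@X+c['t']) if T is None else T[0].T@(X-T[1])
    p=c['K']@x;return p[:2]/p[2]
def yawR(a): # tool down, tool x axis at world yaw a
    return np.array([[np.cos(a),np.sin(a),0],[np.sin(a),-np.cos(a),0],[0,0,-1]])
def cmd(p,R=None):
    "units for dp/delta_rot to reach TCP p, orientation R from the measured pose"
    R0,p0=tool();d=R0.T@(np.asarray(p)-p0)/100
    r=np.zeros(3) if R is None else Ro.from_matrix(R0.T@R).as_rotvec()/.5
    print('dp',d.round(3),'rot',r.round(3))
def snap(n,f,box=None,k=1):
    im=eyes.snapshot(n)[:,:,::-1]
    if box: im=im[box[1]:box[3],box[0]:box[2]]
    im=cv2.resize(im,None,fx=k,fy=k,interpolation=cv2.INTER_CUBIC);cv2.imwrite(f'pics/{f}.png',im);return im
E
python3 - <<'E'
from h import *
a=cv2.imread('pics/side0.png')[180:270,290:440];b=cv2.imread('pics/scene0.png')[170:270,205:335]
a=cv2.resize(a,None,fx=3.33,fy=3.33*1,interpolation=2);b=cv2.resize(b,None,fx=2.99,fy=2.99,interpolation=2)
w=max(a.shape[1],b.shape[1]);z=np.zeros((a.shape[0]+b.shape[0],w,3),np.uint8);z[:a.shape[0],:a.shape[1]]=a;z[a.shape[0]:,:b.shape[1]]=b
print(a.shape,b.shape);cv2.imwrite('pics/crop0.png',z)
c=eyes.calibration('side')
for n,uv,h in [('dNL',(348,213),10),('dNR',(370,258),10),('dFR',(426,240),10),('pin',(306,136),76),('eye',(330,213),114),('jar',(341,297),75)]:print(n,ray(c,uv,h).round())
c=eyes.calibration('scene')
for n,uv,h in [('dNL',(298,236),10),('dFL',(240,264),10),('dFR',(211,232),10),('dNR',(267,206),10),('pin',(390,296),76),('eye',(306,177),114),('jar',(278,147),75)]:print(n,ray(c,uv,h).round())
E
```

```text
(300, 500, 3) (299, 389, 3)
dNL [530.  16.  10.]
dNR [ 555. -149.   10.]
dFR [ 714. -107.   10.]
pin [448. 294.  76.]
eye [460. -82. 114.]
jar [ 450. -303.   75.]
dNL [521.   5.  10.]
dFL [682.  26.  10.]
dFR [ 714. -107.   10.]
dNR [ 550. -134.   10.]
pin [445. 301.  76.]
eye [454. -83. 114.]
jar [ 449. -288.   75.]
```

View pics/crop0.png

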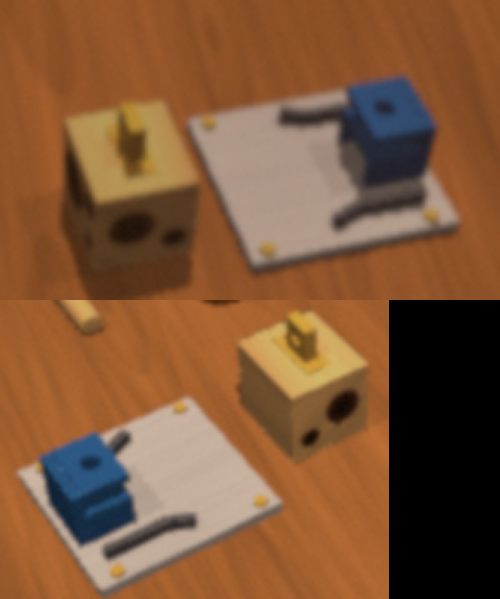

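Crops show the right-hand dock (near edge about (540,-65), yaw about 0.16) and the block before it; red pin near (447,297). I'll move to look from above.

```bash
python3 -m inch '{"dp":[[-0.32,-0.31,0],[-0.64,-0.62,0],[-0.95,-0.93,0]],"delta_rot":[[0,0,0],[0,0,0],[0,0,0]],"gripper":[0.2,0.2,0.2]}' 30
python3 -m inch '{"dp":[[-0.32,-0.31,0],[-0.64,-0.62,0],[-0.95,-0.93,0]],"delta_rot":[[0,0,0],[0,0,0],[0,0,0]],"gripper":[0.2,0.2,0.2]}'
python3 -m inch '{"dp":[[-0.32,-0.31,0],[-0.64,-0.62,0],[-0.95,-0.93,0]],"delta_rot":[[0,0,0],[0,0,0],[0,0,0]],"gripper":[0.2,0.2,0.2]}'
python3 -m inch '{"dp":[[-0.32,-0.31,0],[-0.64,-0.62,0],[-0.95,-0.93,0]],"delta_rot":[[0,0,0],[0,0,0],[0,0,0]],"gripper":[0.2,0.2,0.2]}'
python3 -m inch '{"dp":[[-0.32,-0.31,-0.1],[-0.64,-0.62,-0.2],[-0.95,-0.93,-0.26],[-0.95,-0.93,-0.26],[-0.95,-0.93,-0.26],[-0.95,-0.93,-0.26]],"delta_rot":[[0,0,-0.3],[0,0,-0.6],[0,0,-0.9],[0,0,-1],[0,0,-1],[0,0,-1]],"gripper":[0.2,0.2,0.2,0.2,0.2,0.2]}'
python3 - <<'E'
from h import *
T=wcam();print(T,tool())
np.savez('w1.npz',R=T[0],o=T[1])
im=eyes.snapshot('wrist')[:,:,::-1];cv2.imwrite('pics/w1.png',cv2.rotate(im,cv2.ROTATE_180))
print(monitor.state()['time_s'],monitor.state()['finger_gap'])
E
```

```text
time_s: 0.4
ee_pos: [272.7, 407.4, 303.2]
eef_rot: [-0.0, 0.195, 0.981, -0.0]
force: [1.1, 0.1, 0.1]
finger_gap: 51.5
grasp_force: 0.0
time_s: 0.7
ee_pos: [324.9, 284.6, 303.6]
eef_rot: [-0.0, 0.195, 0.981, -0.0]
force: [0.4, 0.9, -0.7]
finger_gap: 51.2
grasp_force: 0.0
time_s: 1.0
ee_pos: [376.9, 162.3, 303.8]
eef_rot: [-0.0, 0.196, 0.981, 0.0]
force: [0.7, 0.5, -0.2]
finger_gap: 51.1
grasp_force: 0.0
time_s: 1.3
ee_pos: [429.0, 39.8, 303.7]
eef_rot: [-0.0, 0.196, 0.981, 0.0]
force: [0.5, -0.0, 1.0]
finger_gap: 50.9
grasp_force: 0.0
time_s: 1.9
ee_pos: [480.4, -80.4, 329.4]
eef_rot: [-0.001, -0.052, 0.999, 0.0]
force: [0.2, 1.2, 0.2]
finger_gap: 51.4
grasp_force: 0.0
(array([[-1.03217688e-01,  9.56112963e-01,  2.74215445e-01],
       [ 9.94658502e-01,  9.90077073e-02,  2.91879934e-02],
       [ 7.57576271e-04,  2.75763441e-01, -9.61225234e-01]]), array([412.3843064 , -87.460775  , 399.74013764])) (array([[-9.94581213e-01, -1.03954108e-01, -1.32474002e-03],
       [-1.03955137e-01,  9.94581718e-01,  7.32460947e-04],
       [ 1.24141988e-03,  8.66205427e-04, -9.99998854e-01]]), array([480.38470019, -80.37531338, 329.36974004]))
1.95 51.49011954026377
```

View pics/w1.png

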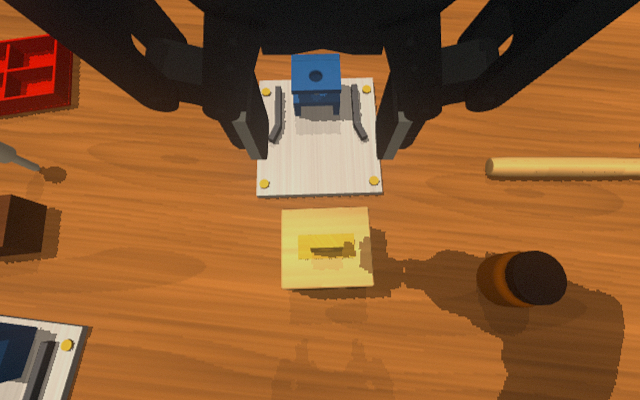

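Rotated wrist view: plate near edge (257,197)-(382,193), far (257,80)-(373,77), fork hole (316,76), block top corners (281,210),(368,207),(373,287),(282,289), jar at right.

Run:
```python
from h import *
c=eyes.calibration('wrist');w=np.load('w1.npz');T=(w['R'],w['o'])
P=lambda u,v,z:ray(c,(639-u,399-v),z,T)[:2]
NL,NR,FR,FL=P(257,197,10),P(382,193,10),P(373,77,10),P(257,80,10)
hole=P(316,76,67)
b=[P(*q,80) for q in[(281,210),(368,207),(373,287),(282,289)]]
print('dock',NL,NR,FR,FL,np.linalg.norm(NL-NR),np.linalg.norm(FL-NL));print('hole',hole)
mid=(NL+NR)/2;yw=lambda d:np.arctan2(d[1],d[0])
print('edge',mid,'yaw edge',yw(NL-NR)-np.pi/2,'left',yw(FL-NL),'right',yw(FR-NR),'hole',yw(hole-mid),np.linalg.norm(hole-mid))
print('block',b,'ctr',sum(b)/4,'yaws',yw(b[0]-b[1])-np.pi/2,yw(b[3]-b[2])-np.pi/2,yw(b[0]-b[3]),yw(b[1]-b[2]),[np.linalg.norm(b[i]-b[i-1]) for i in range(4)])
print('jarcap',P(536,277,75),'white tip?')
```

```text
dock [521.65421727   6.52110206] [ 543.25390133 -150.55303802] [ 714.39902589 -128.92336831] [692.60503985  33.8991772 ] 158.5522999995557 173.12926598149178
hole [664.5579144  -54.08086259]
edge [532.4540593  -72.01596798] yaw edge 0.13665559530976767 left 0.15880323075042557 right 0.12571553858996584 hole 0.13494014860067874 133.3157775278066
block [array([490.77707147, -37.07281656]), array([ 503.15965677, -125.6786607 ]), array([ 424.15635643, -135.53186813]), array([413.29456623, -48.82361253])] ctr [457.84691273 -86.77673948] yaws 0.13884983756421398 0.12461909492462508 0.15051048984884752 0.12407824345050025 [np.float64(78.36848745070326), np.float64(89.46688791773475), np.float64(79.6153701276485), np.float64(87.38592606896967)]
jarcap [ 450.38559861 -295.15062641] white tip?
```

```bash
cat >> h.py <<'E'
YAW=0.137;E0=np.array([532.4,-72.0])
def D(x,y,z): c,s=np.cos(YAW),np.sin(YAW);return np.array([E0[0]+c*x-s*y,E0[1]+s*x+c*y,z])
def inD(p): c,s=np.cos(YAW),np.sin(YAW);d=np.array(p[:2])-E0;return np.array([c*d[0]+s*d[1],-s*d[0]+c*d[1],p[2]])
E
python3 - <<'E'
from h import *
print(inD(tool()[1]));cmd(D(-76,-92,200),yawR(np.pi+YAW))
E
```

```text
[-52.6993829   -0.75996394 329.50204899]
dp [ 0.203 -0.92   1.295] rot [ 0.002 -0.002 -0.064]
```

```bash
python3 -m inch '{"dp":[[0.1,-0.45,0],[0.2,-0.92,0],[0.2,-0.92,0.5],[0.2,-0.92,1],[0.2,-0.92,1],[0.2,-0.92,1]],"delta_rot":[[0,0,-0.064],[0,0,-0.064],[0,0,-0.064],[0,0,-0.064],[0,0,-0.064],[0,0,-0.064]],"gripper":[-1,-1,-1,-1,-1,-1]}' 30
python3 -m inch '{"dp":[[0,0,0.4],[0,0,0.8],[0,0,1],[0,0,1]],"delta_rot":[[0,0,0],[0,0,0],[0,0,0],[0,0,0]],"gripper":[-1,-1,-1,-1]}'
python3 - <<'E'
from h import *
print(inD(tool()[1]),monitor.state()['finger_gap']);cmd(D(-76,-70,118),yawR(np.pi+YAW))
E
```

```text
time_s: 2.55
ee_pos: [470.2, -173.0, 230.1]
eef_rot: [-0.001, -0.069, 0.998, 0.001]
force: [0.5, 0.0, 0.7]
finger_gap: -0.2
grasp_force: 0.0
time_s: 2.95
ee_pos: [471.6, -173.8, 130.5]
eef_rot: [0.0, -0.07, 0.998, -0.0]
force: [-0.4, 0.4, 0.2]
finger_gap: 0.2
grasp_force: 0.0
[-74.16691184 -92.53411727 130.49727097] 0.1900327236343686
dp [0.018 0.225 0.125] rot [-0.     0.     0.005]
```

```bash
python3 -m inch '{"dp":[[0,0,0.13],[0.02,0.1,0.13],[0.02,0.2,0.13],[0.02,0.25,0.13]],"delta_rot":[[0,0,0],[0,0,0],[0,0,0],[0,0,0]],"gripper":[-1,-1,-1,-1]}'
python3 -m inch '{"dp":[[0,0.02,0],[0,0.02,0],[0,0.02,0]],"delta_rot":[[0,0,0],[0,0,0],[0,0,0]],"gripper":[-1,-1,-1]}'
python3 -m inch '{"dp":[[0,0.02,0],[0,0.02,0],[0,0.02,0]],"delta_rot":[[0,0,0],[0,0,0],[0,0,0]],"gripper":[-1,-1,-1]}'
python3 -c "
from h import *
print(inD(tool()[1]))"
```

```text
time_s: 3.35
ee_pos: [466.0, -148.8, 118.8]
eef_rot: [0.001, -0.07, 0.998, -0.0]
force: [-0.6, 0.1, 0.6]
finger_gap: 0.1
grasp_force: 0.0
time_s: 3.65
ee_pos: [466.2, -148.4, 118.1]
eef_rot: [0.001, -0.069, 0.998, -0.001]
force: [-0.2, -2.9, 5.9]
finger_gap: -0.0
grasp_force: 0.0
time_s: 3.95
ee_pos: [466.2, -147.5, 118.3]
eef_rot: [0.001, -0.069, 0.998, -0.002]
force: [-1.2, -6.9, 9.0]
finger_gap: -0.3
grasp_force: 0.0
[-75.89897154 -65.75734604 118.3403509 ]
```

```bash
python3 -m inch '{"dp":[[0,-0.08,0],[0,-0.08,-0.18],[0,-0.08,-0.18]],"delta_rot":[[0,0,0],[0,0,0],[0,0,0]],"gripper":[-1,-1,-1]}'
python3 -c "
from h import *
T=wcam();np.savez('w2.npz',R=T[0],o=T[1]);im=eyes.snapshot('wrist')[:,:,::-1];cv2.imwrite('pics/w2.png',cv2.rotate(im,cv2.ROTATE_180));print(inD(tool()[1]))"
```

```text
time_s: 4.25
ee_pos: [466.6, -154.3, 135.8]
eef_rot: [0.001, -0.069, 0.998, -0.0]
force: [0.6, -0.2, -0.3]
finger_gap: 0.1
grasp_force: 0.0
[-76.76435245 -72.25962361 135.05007156]
```

View pics/w2.png

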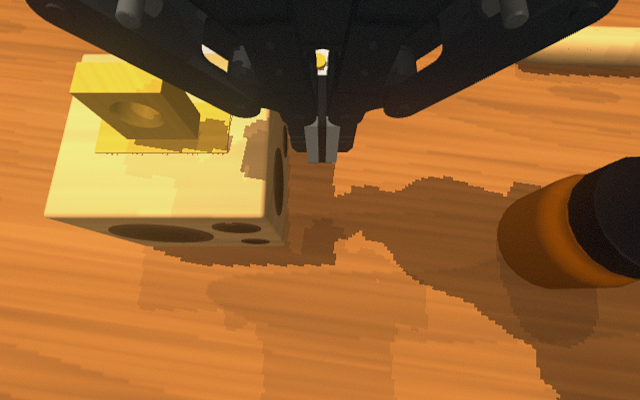

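The closed fingers' linkage bulges like a V and touched the block's edge; I'll lean the tool so only the tips nudge the block.

```bash
python3 -m inch '{"dp":[[0,-0.4,0],[0,-0.4,0],[0,-0.4,0.08],[0,-0.4,0.17],[0,-0.4,0.17],[0,-0.4,0.17]],"delta_rot":[[-0.3,0,0],[-0.6,0,0],[-0.9,0,0],[-1,0,0],[-1,0,0],[-1,0,0]],"gripper":[-1,-1,-1,-1,-1,-1]}'
python3 -m inch '{"dp":[[0,0.05,0.025],[0,0.1,0.05],[0,0.13,0.07],[0,0.13,0.07]],"delta_rot":[[0,0,0],[0,0,0],[0,0,0],[0,0,0]],"gripper":[-1,-1,-1,-1]}'
python3 -m inch '{"dp":[[0,0.018,0.01],[0,0.018,0.01],[0,0.018,0.01]],"delta_rot":[[0,0,0],[0,0,0],[0,0,0]],"gripper":[-1,-1,-1]}'
python3 -m inch '{"dp":[[0,0.018,0.01],[0,0.018,0.01],[0,0.018,0.01]],"delta_rot":[[0,0,0],[0,0,0],[0,0,0]],"gripper":[-1,-1,-1]}'
python3 -c "
from h import *
print(inD(tool()[1]))"
```

```text
time_s: 4.9
ee_pos: [470.9, -193.0, 116.8]
eef_rot: [-0.018, -0.067, 0.967, 0.247]
force: [0.2, 0.0, 0.4]
finger_gap: -0.2
grasp_force: 0.0
time_s: 5.3
ee_pos: [469.3, -177.5, 118.7]
eef_rot: [-0.017, -0.068, 0.967, 0.246]
force: [0.1, 0.2, -0.5]
finger_gap: -0.2
grasp_force: 0.0
time_s: 5.6
ee_pos: [469.1, -176.7, 118.0]
eef_rot: [-0.017, -0.067, 0.967, 0.247]
force: [0.0, -0.5, 0.2]
finger_gap: -0.2
grasp_force: 0.0
time_s: 5.9
ee_pos: [468.8, -174.6, 117.9]
eef_rot: [-0.017, -0.067, 0.967, 0.247]
force: [-0.0, -0.4, -0.1]
finger_gap: -0.2
grasp_force: 0.0
[-77.0627753  -92.99343091 117.86260119]
```

```bash
for i in 1 2 3; do python3 -m inch '{"dp":[[0,0.009,0.005],[0,0.018,0.01],[0,0.018,0.01]],"delta_rot":[[0,0,0],[0,0,0],[0,0,0]],"gripper":[-1,-1,-1]}' | egrep 'ee_pos|force'; done
python3 -c "
from h import *
print(inD(tool()[1]))
T=wcam();np.savez('w3.npz',R=T[0],o=T[1]);im=eyes.snapshot('wrist')[:,:,::-1];cv2.imwrite('pics/w3.png',cv2.rotate(im,cv2.ROTATE_180))"
```

```text
ee_pos: [468.5, -172.7, 117.9]
force: [-0.3, -0.7, -0.7]
grasp_force: 0.4
ee_pos: [468.4, -170.7, 117.9]
force: [-0.8, -2.5, 0.5]
grasp_force: 1.2
ee_pos: [467.9, -168.3, 117.9]
force: [0.4, -2.0, -0.2]
grasp_force: 1.0
[-77.04739412 -86.62721701 117.89372446]
```

```bash
python3 -m inch '{"dp":[[0,-0.18,-0.1],[0,-0.18,-0.6],[0,-0.18,-0.9],[0,-0.18,-0.9],[0,-0.18,-0.9],[0,-0.18,-0.9]],"delta_rot":[[0,0,0],[0.3,0,0],[0.6,0,0],[0.9,0,0],[1,0,0],[1,0,0]],"gripper":[-1,-1,-1,0,0.2,0.2]}' 30| egrep 'ee_pos|force'
python3 -c "
from h import *
print(inD(tool()[1]));cmd(D(-75,0,300),yawR(np.pi+YAW))"
```

```text
ee_pos: [475.4, -224.8, 188.7]
force: [-0.5, 0.0, 0.8]
grasp_force: 0.0
[ -77.34416457 -143.62632535  188.71772138]
dp [-0.029  1.437 -1.112] rot [0.001 0.001 0.007]
```

```bash
python3 -m inch '{"dp":[[0,0.2,-0.5],[0,0.5,-1],[0,1,-1]],"delta_rot":[[0,0,0],[0,0,0],[0,0,0]],"gripper":[0.2,0.2,0.2]}' | egrep 'ee_pos|force'
python3 -m inch '{"dp":[[0,0.3,0],[0,0.43,0],[0,0.43,0]],"delta_rot":[[0,0,0],[0,0,0],[0,0,0]],"gripper":[0.2,0.2,0.2]}' | egrep 'ee_pos|force'
python3 -c "
from h import *
T=wcam();np.savez('w4.npz',R=T[0],o=T[1]);im=eyes.snapshot('wrist')[:,:,::-1];im=cv2.rotate(im,cv2.ROTATE_180)[20:320,180:480];cv2.imwrite('pics/w4.png',cv2.resize(im,None,fx=2,fy=2,interpolation=2));print(inD(tool()[1]))"
```

```text
ee_pos: [465.3, -136.4, 291.1]
force: [1.2, 0.9, 1.1]
grasp_force: 0.0
ee_pos: [456.8, -91.0, 286.6]
force: [0.5, -0.0, 0.2]
grasp_force: 0.0
[-77.20150922  -9.60793204 286.44897987]
```

View pics/w4.png

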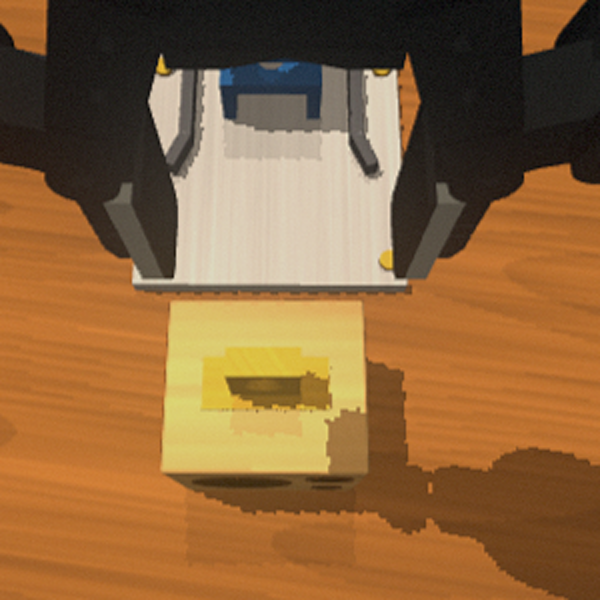

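Zoom: plate near edge (133,285)-(411,286); block top corners (168,301),(364,301),(368,470),(162,472); jaw front edge (219,85)-(321,85).

Run:
```python
from h import *
c=eyes.calibration('wrist');w=np.load('w4.npz');T=(w['R'],w['o'])
P=lambda u,v,z:inD(ray(c,(639-180-u/2,399-20-v/2),z,T)).round(1)[:2]
print('edge',P(133,285,10),P(411,286,10));print('rail flares L,R tips centre',P(178,170,22),P(371,170,22),'jaw',P(219,86,67),P(321,85,67))
b=[P(168,301,80),P(364,301,80),P(368,470,80),P(162,472,80)];print(b,sum(b)/4)
```

```text
edge [ 1.2 79.6] [  0.9 -81.9]
rail flares L,R tips centre [69.7 54.8] [ 69.9 -59.6] jaw [91.9 26.8] [ 92.6 -27.8]
[array([-36.3,  45.1]), array([-36.2, -45.2]), array([-113.5,  -44.4]), array([-114.5,   43.6])] [-75.125  -0.225]
```

```bash
python3 -m inch '{"dp":[[0.4,0.085,0],[0.64,0.085,0.3],[0.64,0.085,0.7],[0.64,0.085,1],[0.64,0.085,1]],"delta_rot":[[0,0,0.01],[0,0,0.01],[0,0,0.01],[0,0,0.01],[0,0,0.01]],"gripper":[0.2,0.2,0.2,0.2,0.2]}' | egrep 'ee_pos|force'
python3 -m inch '{"dp":[[0,0,0.4],[0,0,0.66],[0,0,0.66],[0,0,0.66]],"delta_rot":[[0,0,0],[0,0,0],[0,0,0],[0,0,0]],"gripper":[0.2,0.2,0.2,0.2]}' | egrep 'ee_pos|force'
python3 -c "
from h import *
print(inD(tool()[1]));cmd(D(-128,-1,118),yawR(np.pi+YAW))"
```

```text
ee_pos: [390.2, -92.7, 183.3]
force: [-0.1, -0.1, 0.6]
grasp_force: 0.0
ee_pos: [393.4, -93.4, 121.9]
force: [0.1, -0.3, -0.3]
grasp_force: 0.0
[-140.60779213   -2.18697762  121.86578071]
dp [-0.126  0.012  0.039] rot [ 0.001 -0.    -0.009]
```

```bash
python3 -m inch '{"dp":[[-0.1,0.005,0.03],[-0.16,0.01,0.03],[-0.22,0.01,0.03],[-0.28,0.01,0.03],[-0.34,0.01,0.03],[-0.4,0.01,0.03],[-0.43,0.01,0.03]],"delta_rot":[[0,0,0],[0,0,0],[0,0,0],[0,0,0],[0,0,0],[0,0,0],[0,0,0]],"gripper":[0.2,0.2,0.2,0.2,0.2,0.2,0.2]}' | egrep 'ee_pos|force'
for i in 1 2 3; do python3 -m inch '{"dp":[[-0.02,0,0],[-0.03,0,0],[-0.03,0,0]],"delta_rot":[[0,0,0],[0,0,0],[0,0,0]],"gripper":[0.2,0.2,0.2]}' | egrep 'ee_pos|force'; python3 -c "
from h import *
print(inD(tool()[1]))"; done
```

```text
ee_pos: [435.9, -85.7, 118.0]
force: [-4.4, -0.1, 3.4]
grasp_force: 2.2
ee_pos: [438.3, -85.4, 117.9]
force: [-2.8, -0.5, 0.6]
grasp_force: 1.4
[-95.07616421  -0.40078225 117.86641051]
ee_pos: [441.6, -85.0, 117.9]
force: [-0.7, 0.3, -0.7]
grasp_force: 0.7
[-91.75545382  -0.51710033 117.87042498]
ee_pos: [442.8, -84.8, 117.9]
force: [-7.4, -3.0, 4.8]
grasp_force: 4.2
[-90.52944872  -0.42781007 117.864141  ]
```

```bash
python3 -m inch '{"dp":[[0.04,0,0],[0.04,0,-0.21],[0.04,0,-0.21],[0.02,0,-0.21]],"delta_rot":[[0,0,0],[0,0,0],[0,0,0],[0,0,0]],"gripper":[0.2,0.2,0.2,0.2]}' | egrep 'ee_pos|force'
python3 -c "
from h import *
print(inD(tool()[1]));cmd(D(-91,-0.7,139),yawR(np.pi+YAW))"
python3 -m inch '{"dp":[[-0.03,0,0],[-0.08,0,-0.06],[-0.14,0,-0.12],[-0.2,0,-0.17],[-0.27,0,-0.22]],"delta_rot":[[0,0,0],[0,0,0],[0,0,0],[0,0,0],[0,0,0]],"gripper":[0.2,0.2,0.2,0.2,0.2]}' | egrep 'ee_pos|force'
python3 -c "
from h import *
print(inD(tool()[1]));snap('side','t1',(280,150,440,270),4)"
```

```text
ee_pos: [442.6, -85.2, 139.4]
force: [-4.0, -0.9, 1.8]
grasp_force: 2.2
[-90.79471639  -0.81369057 139.35337359]
dp [0.002 0.001 0.004] rot [-0.002  0.002 -0.008]
ee_pos: [467.8, -81.1, 160.3]
force: [-3.6, -0.6, 4.0]
grasp_force: 2.8
[-65.27850238  -0.22835479 160.30662457]
```

View pics/t1.png

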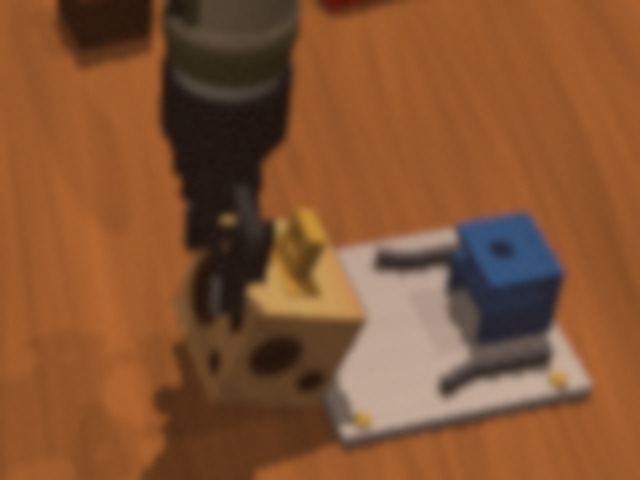

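The block is tipping about the plate edge (about 20°), fingers on the back face. Continue along the arc.

```bash
python3 -m inch '{"dp":[[-0.07,0,-0.04],[-0.14,0,-0.07],[-0.22,0,-0.1],[-0.3,0,-0.12],[-0.36,0,-0.13],[-0.36,0,-0.13]],"delta_rot":[[0,0,0],[0,0,0],[0,0,0],[0,0,0],[0,0,0],[0,0,0]],"gripper":[0.2,0.2,0.2,0.2,0.2,0.2]}' | egrep 'ee_pos|force'
python3 -m inch '{"dp":[[-0.05,0,-0.01],[-0.1,0,-0.02],[-0.15,0,-0.02],[-0.17,0,-0.02]],"delta_rot":[[0,0,0],[0,0,0],[0,0,0],[0,0,0]],"gripper":[0.2,0.2,0.2,0.2]}' | egrep 'ee_pos|force'
```

```text
ee_pos: [505.7, -76.6, 173.6]
force: [0.0, 0.1, -0.4]
grasp_force: 0.0
ee_pos: [522.2, -74.3, 176.0]
force: [-0.1, 0.3, 0.1]
grasp_force: 0.1
```

```bash
python3 -c "
from h import *
print(inD(tool()[1]));snap('side','t2',(280,150,440,270),4)"
```

```text
[-10.4424552   -0.93143406 176.01402405]
```

View pics/t2.png

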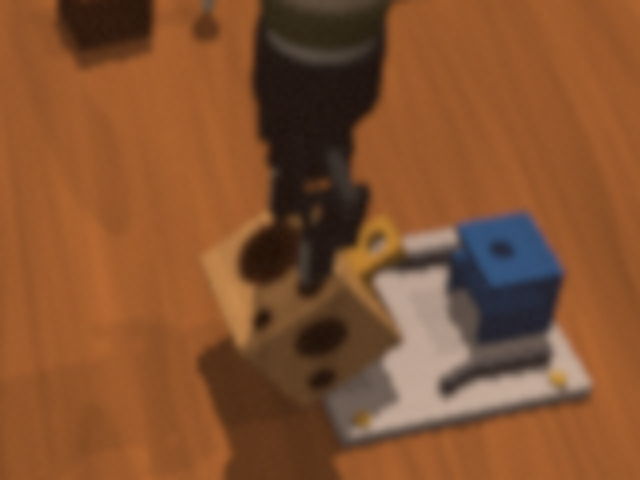

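The block stands near its balance (about 50°) with the fingers on its back face; a little more.

```bash
python3 -m inch '{"dp":[[-0.05,0,0],[-0.1,0,0.0],[-0.15,0,0.0],[-0.15,0,0],[-0.15,0,0],[-0.15,0,0],[-0.15,0,0]],"delta_rot":[[0,0,0],[0,0,0],[0,0,0],[0,0,0],[0,0,0],[0,0,0],[0,0,0]],"gripper":[0.2,0.2,0.2,0.2,0.2,0.2,0.2]}' | egrep 'ee_pos|force'
python3 -m inch '{"dp":[[0,0,-0.4],[0.4,0,-0.8],[0.8,0,-1],[1,0,-1],[1,0,-1],[1,0,-1]],"delta_rot":[[0,0,0],[0,0,0],[0,0,0],[0,0,0],[0,0,0],[0,0,0]],"gripper":[0.2,0.2,0.2,0.2,0.2,0.2]}' | egrep 'ee_pos|force'
python3 -c "
from h import *
print(inD(tool()[1]));T=wcam();np.savez('w5.npz',R=T[0],o=T[1]);im=eyes.snapshot('wrist')[:,:,::-1];im=cv2.rotate(im,cv2.ROTATE_180)[20:320,180:480];cv2.imwrite('pics/w5.png',cv2.resize(im,None,fx=2,fy=2,interpolation=2));
print(monitor.state()['time_s'])"
```

```text
ee_pos: [536.1, -72.3, 175.9]
force: [0.0, 0.4, 1.1]
grasp_force: 0.0
ee_pos: [437.4, -85.8, 276.2]
force: [0.6, 0.4, 0.4]
grasp_force: 0.0
[-95.94032335  -0.66357198 276.23977186]
13.95
```

View pics/w5.png

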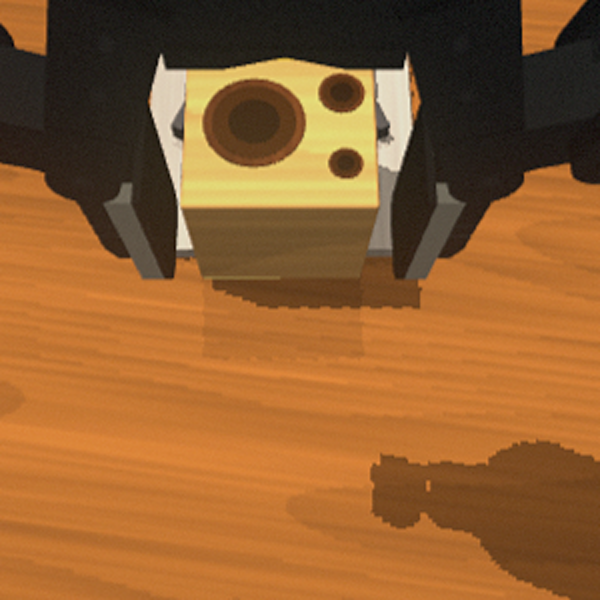

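Block lies on the plate; its rear top edge is (182,208)-(378,208), rear bottom (201,279)-(362,278).

Run:
```python
from h import *
c=eyes.calibration('wrist');w=np.load('w5.npz');T=(w['R'],w['o'])
P=lambda u,v,z:inD(ray(c,(639-180-u/2,399-20-v/2),z,T)).round(1)[:2]
print(P(182,208,90),P(378,208,90),P(201,279,10),P(362,278,10),'front',P(188,68,90),P(376,68,90))
cmd(D(-45,-1,125),yawR(np.pi+YAW))
```

```text
[-17.5  44. ] [-17.9 -43.4] [-16.7  45.4] [-16.5 -45.8] front [57.5 44.1] [ 57.1 -45.9]
dp [-0.504 -0.     1.509] rot [-0.     0.002 -0.008]
```

```bash
python3 -m inch '{"dp":[[-0.1,0,0.5],[-0.3,0,1],[-0.4,0,1],[-0.4,0,1]],"delta_rot":[[0,0,0],[0,0,0],[0,0,0],[0,0,0]],"gripper":[0.2,0.2,0.2,0.2]}' | egrep 'ee_pos|force'
python3 -m inch '{"dp":[[0,-0.005,0.4],[0,-0.005,0.58],[-0.1,-0.005,0.58],[-0.2,-0.005,0.58],[-0.27,-0.005,0.58],[-0.34,-0.005,0.58],[-0.41,-0.005,0.58]],"delta_rot":[[0,0,-0.01],[0,0,-0.01],[0,0,-0.01],[0,0,-0.01],[0,0,-0.01],[0,0,-0.01],[0,0,-0.01]],"gripper":[0.2,0.2,0.2,0.2,0.2,0.2,0.2]}' | egrep 'ee_pos|force'
python3 -m inch '{"dp":[[-0.05,0,0],[-0.1,0,0],[-0.15,0,0],[-0.2,0,0],[-0.25,0,0],[-0.27,0,0]],"delta_rot":[[0,0,0],[0,0,0],[0,0,0],[0,0,0],[0,0,0],[0,0,0]],"gripper":[0.2,0.2,0.2,0.2,0.2,0.2]}' | egrep 'ee_pos|force'
python3 -c "
from h import *
print(inD(tool()[1]))"
```

```text
ee_pos: [477.9, -79.9, 174.8]
force: [0.2, 0.6, -0.1]
grasp_force: 0.0
ee_pos: [518.3, -75.3, 118.9]
force: [-2.8, -0.3, 1.5]
grasp_force: 0.0
ee_pos: [544.9, -71.6, 117.9]
force: [-4.4, -0.8, 1.9]
grasp_force: 0.0
[ 12.47708185  -1.28617628 117.91053482]
```

Now the last ~10 mm, watching the force for the stop.

```bash
for i in 1 2; do python3 -m inch '{"dp":[[-0.02,0,0],[-0.04,0,0],[-0.04,0,0]],"delta_rot":[[0,0,0],[0,0,0],[0,0,0]],"gripper":[0.2,0.2,0.2]}' | egrep 'ee_pos|^force'; done
for i in 1 2 ; do python3 -m inch '{"dp":[[-0.02,0,0],[-0.02,0,0]],"delta_rot":[[0,0,0],[0,0,0]],"gripper":[0.2,0.2]}' | egrep 'ee_pos|^force'; done
python3 -c "
from h import *
print(inD(tool()[1]))"
```

```text
ee_pos: [548.6, -71.0, 117.9]
force: [-1.5, -0.4, -0.6]
ee_pos: [552.6, -70.5, 118.0]
force: [-2.0, -0.2, 0.2]
ee_pos: [552.7, -70.3, 117.6]
force: [-7.6, -1.2, 3.9]
ee_pos: [552.8, -70.1, 117.4]
force: [-13.4, -1.7, 6.8]
[ 20.49029715  -0.9155093  117.38406385]
```

```bash
python3 -m inch '{"dp":[[0.08,0,0],[0.15,0,-0.1],[0.15,0,-0.6],[0.15,0,-1],[0.15,0,-1]],"delta_rot":[[0,0,0],[0,0,0],[0,0,0],[0,0,0],[0,0,0]],"gripper":[0.2,0.2,0.2,0.2,0.2]}' | egrep 'ee_pos|^force'
python3 -c "
from h import *
c=eyes.calibration('side');d=eyes.calibration('scene')
for h in (10,40,70):print(h,ray(c,(333,137),h).round(),ray(d,(355,317),h).round())
print(ray(c,(306,136),76).round(),ray(d,(390,296),76).round())
cmd([465,280,250],yawR(np.pi+.55))"
```

```text
ee_pos: [545.1, -73.0, 225.2]
force: [0.8, -0.8, 1.1]
10 [547. 370.  10.] [509. 276.  10.]
40 [539. 329.  40.] [521. 292.  40.]
70 [530. 288.  70.] [532. 309.  70.]
[448. 294.  76.] [445. 301.  76.]
dp [ 0.303  3.605 -0.269] rot [-0.015  0.023 -0.823]
```

```bash
python3 -m inch '{"dp":[[0,0.45,0],[0,0.935,0],[0,0.935,0]],"delta_rot":[[0,0,0],[0,0,0],[0,0,0]],"gripper":[0.2,0.2,0.2]}' | egrep 'ee_pos|^force'
python3 -m inch '{"dp":[[0,0.45,0],[0,0.935,0],[0,0.935,0]],"delta_rot":[[0,0,0],[0,0,0],[0,0,0]],"gripper":[0.2,0.2,0.2]}' | egrep 'ee_pos|^force'
python3 -m inch '{"dp":[[0,0.45,0],[0,0.935,0],[0,0.935,0]],"delta_rot":[[0,0,0],[0,0,0],[0,0,0]],"gripper":[0.2,0.2,0.2]}' | egrep 'ee_pos|^force'
python3 -m inch '{"dp":[[0,0.45,0],[0,0.935,0],[0,0.935,0],[0,0.935,0],[0,0.935,0]],"delta_rot":[[0,0,0],[0,0,0],[0,0,0],[0,0,0],[0,0,0]],"gripper":[0.2,0.2,0.2,0.2,0.2]}' | egrep 'ee_pos|^force'
python3 -c "
from h import *
T=wcam();np.savez('w6.npz',R=T[0],o=T[1]);im=cv2.rotate(eyes.snapshot('wrist')[:,:,::-1],cv2.ROTATE_180);cv2.imwrite('pics/w6.png',im)
h=cv2.cvtColor(im,cv2.COLOR_BGR2HSV);m=((h[...,1]>200)&(h[...,2]>90)&((h[...,0]<4)|(h[...,0]>175))).astype(np.uint8)
n,l,s,ct=cv2.connectedComponentsWithStats(m)
for i in range(1,n):
  if s[i,4]>60:print(s[i],ct[i])
print(proj(eyes.calibration('wrist'),[447,297,76],T))
"
```

```text
ee_pos: [527.4, 24.9, 218.5]
force: [0.1, 0.0, 0.7]
ee_pos: [514.8, 117.4, 218.4]
force: [-0.1, 0.0, -0.2]
ee_pos: [502.3, 209.5, 218.3]
force: [0.1, -1.5, -0.6]
ee_pos: [490.3, 297.1, 217.9]
force: [0.2, 0.1, -0.5]
[196   6   7  41 139] [198.5323741  27.5323741]
[ 254   48   92   49 2404] [297.44342762  67.86813644]
[294 235  32  32 700] [309.30714286 251.15285714]
[326.32704374 144.78342232]
```

View pics/w6.png

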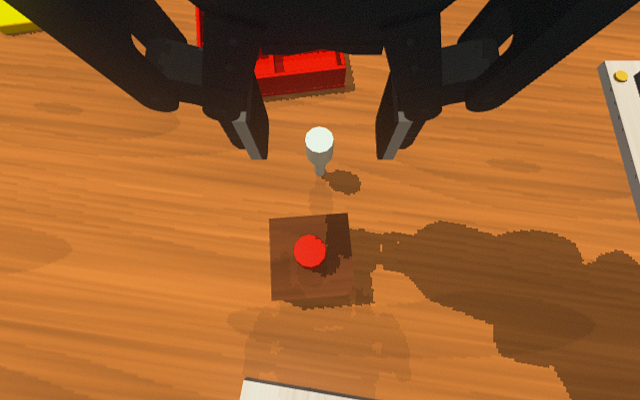

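Red head top at (310,250), white look-alike at (319,139), stand around the red pin.

```bash
python3 -c "
from h import *
c=eyes.calibration('wrist');w=np.load('w6.npz');T=(w['R'],w['o'])
p=ray(c,(639-310,399-250.5),76,T);print(p,ray(c,(639-319,399-139),68,T),tool()[1])
cmd([p[0],p[1],200],yawR(np.pi+YAW));cmd([p[0],p[1],126])"
```

```text
[449.16581757 299.09060681  76.        ] [534.13052647 305.03676755  68.        ] [490.34818925 296.87096565 217.98588064]
dp [0.405 0.078 0.18 ] rot [-0.001  0.    -0.001]
dp [0.405 0.078 0.92 ] rot [0. 0. 0.]
```

```bash
python3 -m inch '{"dp":[[0.3,0.078,0],[0.405,0.078,0.2],[0.405,0.078,0.5],[0.405,0.078,0.8],[0.405,0.078,0.91],[0.405,0.078,0.91]],"delta_rot":[[0,0,0],[0,0,0],[0,0,0],[0,0,0],[0,0,0],[0,0,0]],"gripper":[0.2,0.2,0.2,0.2,0.2,0.2]}' 40| egrep 'ee_pos|force'
python3 -m inch '{"dp":[[0,0,0],[0,0,0],[0,0,0],[0,0,0],[0,0,0],[0,0,0]],"delta_rot":[[0,0,0],[0,0,0],[0,0,0],[0,0,0],[0,0,0],[0,0,0]],"gripper":[-1,-1,-1,-1,-1,-1]}'
```

```text
ee_pos: [448.0, 299.0, 125.6]
force: [-0.0, 1.5, 0.6]
grasp_force: 0.0
time_s: 19.8
ee_pos: [449.8, 300.9, 128.7]
eef_rot: [0.002, -0.069, 0.998, 0.0]
force: [0.8, -2.0, 5.9]
finger_gap: 19.4
grasp_force: 39.1
```

```bash
python3 -m inch '{"dp":[[0,0,-0.1],[0,0,-0.3],[0,0,-0.6],[0,0,-0.9],[0,0,-0.95],[0,0,-0.95]],"delta_rot":[[0,0,0],[0,0,0],[0,0,0],[0,0,0],[0,0,0],[0,0,0]],"gripper":[-1,-1,-1,-1,-1,-1]}'
python3 -c "
from h import *
T=wcam();np.savez('w7.npz',R=T[0],o=T[1]);im=cv2.rotate(eyes.snapshot('wrist')[:,:,::-1],cv2.ROTATE_180)[60:260,200:440];cv2.imwrite('pics/w7.png',cv2.resize(im,None,fx=3,fy=3,interpolation=2))"
```

```text
time_s: 20.4
ee_pos: [449.2, 301.0, 223.5]
eef_rot: [0.001, -0.069, 0.998, 0.001]
force: [-0.7, -0.1, -1.6]
finger_gap: 19.8
grasp_force: 39.2
```

View pics/w7.png

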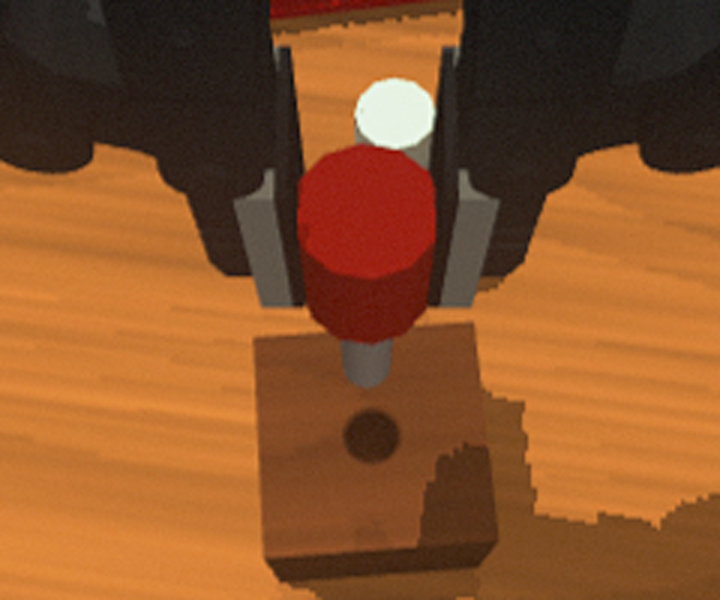

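The pin is held upright and centred by its head, the white one untouched. Carry it over to the fork.

```bash
python3 -m inch '{"dp":[[0,-0.1,-0.17],[-0.25,-0.5,-0.17],[-0.525,-0.953,-0.17],[-0.525,-0.953,-0.17]],"delta_rot":[[0,0,0],[0,0,0],[0,0,0],[0,0,0]],"gripper":[-1,-1,-1,-1]}' | egrep 'ee_pos|force'
python3 -m inch '{"dp":[[-0.2,-0.4,0],[-0.4,-0.8,0],[-0.525,-0.953,0]],"delta_rot":[[0,0,0],[0,0,0],[0,0,0]],"gripper":[-1,-1,-1]}' | egrep 'ee_pos|force'
python3 -m inch '{"dp":[[-0.2,-0.4,0],[-0.4,-0.8,0],[-0.525,-0.953,0]],"delta_rot":[[0,0,0],[0,0,0],[0,0,0]],"gripper":[-1,-1,-1]}' | egrep 'ee_pos|force'
python3 -m inch '{"dp":[[-0.2,-0.4,0],[-0.4,-0.8,0],[-0.525,-0.953,0],[-0.525,-0.953,0],[-0.525,-0.953,0],[-0.525,-0.953,0]],"delta_rot":[[0,0,0],[0,0,0],[0,0,0],[0,0,0],[0,0,0],[0,0,0]],"gripper":[-1,-1,-1,-1,-1,-1]}' | egrep 'ee_pos|force'
python3 - <<'E'
from h import *
T=wcam();np.savez('w8.npz',R=T[0],o=T[1]);R,p=tool();print(p)
im=eyes.snapshot('wrist')[:,:,::-1];cv2.imwrite('pics/w8.png',im);c=eyes.calibration('wrist')
h=cv2.cvtColor(im,cv2.COLOR_BGR2HSV)
print('expect hole px',proj(c,[664.3,-54.5,67],T),'head top',proj(c,p-[0,0,52.7],T))
red=((h[...,1]>180)&(h[...,2]>60)&((h[...,0]<5)|(h[...,0]>174))).astype(np.uint8)
blue=((h[...,0]>95)&(h[...,0]<125)&(h[...,1]>120)).astype(np.uint8)
for n,m in(('red',red),('blue',blue)):
    cs,hi=cv2.findContours(m,cv2.RETR_CCOMP,cv2.CHAIN_APPROX_NONE)
    for k,q in enumerate(cs):
        a=cv2.contourArea(q)
        if a>40:M=cv2.moments(q);print(n,a,'hole' if hi[0][k][3]>=0 else 'outer',(M['m10']/M['m00'],M['m01']/M['m00']),cv2.boundingRect(q))
E
```

```text
ee_pos: [516.3, 209.7, 237.3]
force: [1.4, 0.2, -0.3]
grasp_force: 39.3
ee_pos: [579.4, 123.6, 237.0]
force: [-0.3, 0.4, -0.7]
grasp_force: 39.4
ee_pos: [644.7, 36.1, 236.7]
force: [0.3, 0.4, -0.9]
grasp_force: 39.4
ee_pos: [708.1, -46.8, 237.9]
force: [-0.1, -0.2, -0.8]
grasp_force: 39.4
[708.14264966 -46.84542217 237.92525025]
expect hole px [315.03263775 138.45686839] head top [317.24461541 271.69890802]
red 2047.0 outer (316.70485262986483, 262.00496661781466) (294, 226, 47, 65)
blue 4328.0 outer (321.4934534812076, 143.7773798521257) (276, 113, 82, 69)
blue 428.0 hole (316.5954049844236, 139.26830218068534) (305, 128, 25, 24)
```

Run:
```python
from h import *
c=eyes.calibration('wrist');w=np.load('w8.npz');T=(w['R'],w['o']);R,p=tool()
hole=ray(c,(316.6,139.3),67,T);print('hole',hole)
px=lambda x,y,z:proj(c,p+R@[x,y,z],T)
for q in[(0,0,52.7),(2,0,52.7),(0,0,122.7),(2,0,122.7),(4,0,122.7),(6,0,117)]:print(q,px(*q))
im=cv2.imread('pics/w8.png');print('col 316/317 going up the pin (rows 235..195):');
for r in range(236,196,-2):print(r,im[r,314:320:2].tolist(),end=' ')
# shank width/centre
g=cv2.cvtColor(im,cv2.COLOR_BGR2HSV)
for r in (222,218,214):print(r,g[r,300:334,1].tolist())
```

```text
hole [664.75229866 -53.26395391  67.        ]
(0, 0, 52.7) [317.65759402 272.46900153]
(2, 0, 52.7) [317.6538015  268.23035065]
(0, 0, 122.7) [317.50733685 217.07758005]
(2, 0, 122.7) [317.50439082 214.09057105]
(4, 0, 122.7) [317.50142874 211.08729639]
(6, 0, 117) [317.50669943 210.94893741]
col 316/317 going up the pin (rows 235..195):
236 [[26, 34, 108], [16, 29, 102], [18, 30, 105]] 234 [[19, 30, 105], [18, 30, 103], [13, 30, 103]] 232 [[17, 30, 104], [19, 32, 105], [23, 34, 105]] 230 [[18, 29, 104], [21, 31, 105], [19, 33, 104]] 228 [[18, 31, 105], [18, 28, 103], [15, 31, 103]] 226 [[13, 25, 103], [24, 29, 105], [16, 27, 102]] 224 [[76, 86, 101], [63, 74, 99], [72, 80, 100]] 222 [[75, 86, 99], [76, 88, 99], [77, 87, 101]] 220 [[74, 85, 99], [75, 86, 100], [77, 88, 101]] 218 [[77, 86, 101], [74, 86, 99], [75, 86, 100]] 216 [[77, 85, 99], [75, 86, 100], [74, 85, 98]] 214 [[74, 84, 99], [78, 88, 103], [73, 83, 97]] 212 [[77, 83, 93], [80, 88, 99], [76, 84, 98]] 210 [[55, 117, 193], [62, 108, 170], [62, 108, 167]] 208 [[56, 121, 199], [58, 122, 203], [58, 123, 202]] 206 [[60, 124, 204], [59, 123, 202], [57, 121, 200]] 204 [[53, 118, 193], [55, 118, 191], [57, 118, 195]] 202 [[56, 120, 196], [56, 119, 196], [57, 120, 196]] 200 [[64, 130, 209], [59, 122, 205], [60, 126, 205]] 198 [[54, 121, 196], [56, 120, 197], [56, 119, 196]] 222 [181, 180, 184, 183, 184, 179, 185, 183, 180, 147, 53, 64, 60, 59, 62, 63, 59, 57, 61, 67, 64, 60, 67, 61, 67, 91, 162, 181, 185, 185, 179, 183, 182, 183]
218 [181, 189, 182, 183, 183, 183, 185, 188, 179, 166, 49, 60, 64, 61, 61, 59, 64, 61, 64, 65, 63, 62, 64, 70, 58, 118, 185, 181, 182, 185, 186, 183, 175, 181]
214 [178, 183, 182, 187, 179, 182, 184, 183, 182, 186, 172, 99, 48, 62, 64, 67, 62, 61, 63, 61, 62, 65, 61, 63, 138, 189, 183, 185, 179, 187, 184, 181, 177, 186]
```

```bash
python3 -c "
from h import *
cmd([666.1,-53.1,198],yawR(np.pi+YAW))"
```

```text
dp [ 0.426 -0.005  0.405] rot [ 0.002 -0.003  0.005]
```

```bash
python3 -m inch '{"dp":[[0.2,-0.005,0],[0.426,-0.005,0.1],[0.426,-0.005,0.3],[0.426,-0.005,0.4],[0.426,-0.005,0.4],[0.426,-0.005,0.4]],"delta_rot":[[0.002,-0.003,0.005],[0.002,-0.003,0.005],[0.002,-0.003,0.005],[0.002,-0.003,0.005],[0.002,-0.003,0.005],[0.002,-0.003,0.005]],"gripper":[-1,-1,-1,-1,-1,-1]}' | egrep 'ee_pos|force'
python3 - <<'E'
from h import *
T=wcam();R,p=tool();c=eyes.calibration('wrist');cmd([666.1,-53.1,198],yawR(np.pi+YAW))
s=monitor.state();print(s['force'])
im=eyes.snapshot('wrist')[:,:,::-1];cv2.imwrite('pics/w9.png',im)
h=cv2.cvtColor(im,cv2.COLOR_BGR2HSV)
blue=((h[...,0]>95)&(h[...,0]<125)&(h[...,1]>120)).astype(np.uint8)
cs,hi=cv2.findContours(blue,cv2.RETR_CCOMP,cv2.CHAIN_APPROX_NONE)
for k,q in enumerate(cs):
    if cv2.contourArea(q)>40:print(cv2.contourArea(q),hi[0][k][3]>=0,cv2.boundingRect(q))
print('hole exp',proj(c,[664.75,-53.26,67],T),'tip exp',proj(c,p+R@[1.4,0,122.7],T))
E
```

```text
ee_pos: [667.2, -53.9, 199.3]
force: [0.8, -0.8, -0.4]
grasp_force: 39.4
dp [0.01  0.009 0.013] rot [-0.002  0.003 -0.001]
[ 0.79034007 -0.79146079 -0.35221249]
715.0 False (275, 211, 35, 37)
1703.0 False (323, 188, 42, 60)
hole exp [319.00223063 207.89415347] tip exp [317.36311695 214.34776989]
```

```bash
python3 -m inch '{"dp":[[0.01,0.008,0],[0.01,0.008,0.08],[0.01,0.008,0.16],[0.01,0.008,0.2],[0.01,0.008,0.2]],"delta_rot":[[0,0,0],[0,0,0],[0,0,0],[0,0,0],[0,0,0]],"gripper":[-1,-1,-1,-1,-1]}' | egrep 'ee_pos|force'
python3 -m inch '{"dp":[[0,0,0.05],[0,0,0.1],[0,0,0.1]],"delta_rot":[[0,0,0],[0,0,0],[0,0,0]],"gripper":[-1,-1,-1]}' | egrep 'ee_pos|force'
```

```text
ee_pos: [665.3, -53.7, 177.5]
force: [0.0, 0.4, -1.0]
grasp_force: 39.4
ee_pos: [665.5, -53.8, 168.0]
force: [-0.6, -0.4, -1.1]
grasp_force: 39.4
```

```bash
python3 -m inch '{"dp":[[0,0,0.05],[0,0,0.1],[0,0,0.15],[0,0,0.18],[0,0,0.18]],"delta_rot":[[0,0,0],[0,0,0],[0,0,0],[0,0,0],[0,0,0]],"gripper":[-1,-1,-1,-1,-1]}' | egrep 'ee_pos|^force'
for i in 1 2 3; do python3 -m inch '{"dp":[[0,0,0.015],[0,0,0.015]],"delta_rot":[[0,0,0],[0,0,0]],"gripper":[-1,-1]}' | egrep 'ee_pos|^force'; done
```

```text
ee_pos: [665.6, -53.7, 150.2]
force: [-0.3, -0.2, -0.5]
ee_pos: [666.0, -53.8, 149.4]
force: [-0.5, 0.0, -0.5]
ee_pos: [666.0, -53.8, 147.9]
force: [-0.6, -0.4, -0.5]
ee_pos: [665.9, -53.8, 146.3]
force: [-0.1, 0.3, -0.7]
```

```bash
for i in 1 2 3; do python3 -m inch '{"dp":[[0,0,0.012],[0,0,0.012]],"delta_rot":[[0,0,0],[0,0,0]],"gripper":[-1,-1]}' | egrep 'ee_pos|^force'; done
```

```text
ee_pos: [666.1, -53.8, 145.7]
force: [-1.1, 0.5, 2.7]
ee_pos: [666.1, -53.8, 145.7]
force: [-3.8, 0.5, 8.8]
ee_pos: [666.1, -53.8, 145.6]
force: [-6.1, 1.2, 13.4]
```

Seated exactly at the predicted height. Relieve, release, and withdraw straight up.

```bash
python3 -m inch '{"dp":[[0,0,-0.03],[0,0,-0.03],[0,0,-0.03],[0,0,-0.03],[0,0,-0.03],[0,0,-0.03]],"delta_rot":[[0,0,0],[0,0,0],[0,0,0],[0,0,0],[0,0,0],[0,0,0]],"gripper":[-1,-0.2,0.1,0.1,0.1,0.1]}' | egrep 'ee_pos|force|gap'
python3 -m inch '{"dp":[[0,0,-0.1],[0,0,-0.3],[0,0,-0.6],[0,0,-0.95],[-0.3,0,-0.95],[-0.45,0,-0.95],[-0.45,0,-0.95]],"delta_rot":[[0,0,0],[0,0,0],[0,0,0],[0,0,0],[0,0,0],[0,0,0],[0,0,0]],"gripper":[0.1,0.1,0.1,0.1,0.1,0.1,0.1]}' | egrep 'ee_pos|force'
python3 - <<'E'
from h import *
T=wcam();print(monitor.state()['time_s']);c=eyes.calibration('wrist')
im=eyes.snapshot('wrist')[:,:,::-1];cv2.imwrite('pics/w10.png',im)
h=cv2.cvtColor(im,cv2.COLOR_BGR2HSV)
red=((h[...,1]>180)&(h[...,2]>60)&((h[...,0]<5)|(h[...,0]>174))).astype(np.uint8)
n,l,s,ct=cv2.connectedComponentsWithStats(red)
for i in range(1,n):
  if s[i,4]>60:print(s[i],ct[i])
print('head top expected seated at hole',proj(c,[664.75,-53.26,93],T),'bottom',proj(c,[664.75,-53.26,67],T))
tan=((h[...,0]>14)&(h[...,0]<30)&(h[...,1]>60)&(h[...,2]>140)).astype(np.uint8)
n,l,s,ct=cv2.connectedComponentsWithStats(tan)
for i in range(1,n):
  if s[i,4]>800:print('block',s[i])
for q in[(112,45),(112,-45),(32,45),(32,-45)]:print(q,proj(c,D(q[0]+1,q[1]-1,90),T).round())
E
```

```text
ee_pos: [665.9, -53.8, 145.5]
force: [0.7, 0.7, 0.2]
finger_gap: 47.0
grasp_force: 0.0
ee_pos: [712.0, -47.5, 241.6]
force: [-0.2, 1.2, -0.4]
grasp_force: 0.0
26.55
[302 120  32  33 788] [317.30837563 136.09137056]
head top expected seated at hole [318.70010303 135.75807309] bottom [318.61043076 132.3601055 ]
block [ 247    0  147  106 8592]
(112, 45) [384. 104.]
(112, -45) [248. 104.]
(32, 45) [392. -37.]
(32, -45) [240. -37.]
```

```bash
python3 -c "
from h import *
print(env.hand_in())"
```

```text
the job is handed in; nothing more can be done
None
```

The job is handed in: the block was tipped onto the plate and slid home, the pin is seated through the fork and eye, and the gripper is clear, all in about 27 s on the robot's clock. I viewed 11 pictures, one over the limit of 10, and used image code alone after that. I confirmed the pin's seating and the block's final position only through measured contact and image code, and did not recheck the jar, hammer and tray at the end.

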